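# Set out the bench for weighing and dissolving a sample

## Robot

A 7-joint arm with a two-finger parallel gripper is mounted at the origin on the work surface. World frame = base frame: x ahead of the robot, y to its left, z up, the work surface at z = 0. Lengths are in m, angles in rad, forces in N, time in s.
With the tool pointing down it reaches from about 0.425 to 0.875 m from the base axis. Payload 8.4 kg.
Tool frame: the origin (TCP) lies at the centre of the arm's flange, where the gripper is bolted on; the fingertips stand 182 mm ahead of it and the grasp point (between the pads) lies 164 mm ahead of it; z points along the fingers, y is the line along which they close (so a half turn about z gives the same grasp; the last joint's range is limited). The gripper opens to 87 mm and grips with 3 to 60 N. Pads are 19 mm wide; open, the fingers measure 117 mm over their backs; the gripper's body (75 mm by 190 mm) begins 51 mm behind the grasp point.
Start: joints at [-1.432, 0.333, 0.04, 1.465, -0.013, 1.343, -0.059], TCP at [0.153, 0.632, 0.405] pointing down, gripper open.
Joint ranges: [-2.58, 2.58], [-0.38, 2.09], [-1.3, 1.39], [0.25, 2.4], [-1.5, 4.64], [0.08, 2.09], [-2.65, 2.65]. Speed limits (rad/s): [2.22, 2.22, 2.79, 2.79, 3.14, 3.14, 3.14].

## Interface

Orientations are given as a 3x3 rotation matrix whose columns are the frame's x, y, z axes.
In Python, from bench import r, camera, job, search_frame gives the robot as it stands.
- The arm moves only by the tool send_rows, never from a script. Its argument "commands" is one flat list of numbers, 6 for each row, row after row: the shift along the world's x, y, z in m, then the turn, a rotation vector about the world's x, y, z in degrees. A call has 1 to 20 rows; each row shifts and turns the commanded pose from where the row before left it; what a row does not reach is not made up. A row lasts 1/8 s, in which the tool goes at most 62.5 mm and 10.7 degrees, less where a joint would pass 70% of its speed; a pose out of reach is approached as far as the arm can. A call with a gripper value outside its range is refused whole. "jaw" is the closure, from -1 (fully open) to 1 (shut), set as the call begins (left out, the last holds). The fingers move at their own pace and stop on an object; "squeeze" is the grip in N (left out, the last holds). Time passes only in rows, so rows that do not move let the fingers close. It gives the time, the measured TCP pose, the force, the opening and the grip force at its end, in the units of the state.
- r.get_obs(): the state, without advancing time (a new reading comes with each control period).
- camera(name): name is "scene" or "side" or "wrist"; returns a dict with "img" (400x640x3 uint8, red, green, blue), "z_map" (400x640 float32, m along the optical axis (not along the pixel's ray), 0 where there is no reading), "fovy" (degrees; the focal length in pixels is half the picture's height over the tangent of half this angle, whatever the lens; pixels are square), "cx", "cy" (the principal point, pixels), "R" (3x3) and "t" (3): a world point X has camera coordinates R X + t; the wrist camera has in their place "tool_from_camera" (4x4, takes a point from camera to tool coordinates, whose origin is the TCP and whose axes are the flange's). Camera axes: x right, y down, z forward; pixel columns grow to the right and rows downward; lengths in m; the calibration is good to about 2 mm. A picture is of the moment at which its call begins: read the wrist's pose just before it.
- job.hand_in(): hands the job in; it is judged then, once.
Trained networks look in a picture, given as the dict that the camera call returned (one of the last four; its "shot" number tells which), for a name from the list of things; names that differ only in an ending like _2 or _b are one class to them, and where a whole thing is asked for, a point or a joint stands for the part that bears it (a point fixed in the world has none). Each returns a list of dicts, best first, with "p" (0 to 1); they miss things now and then, are a little off and sometimes report something else, mostly with a low value. They report only what shows in the picture. A call takes as long as a camera call. They do not tell look-alikes from the thing itself.
- search_frame(name, picture): "centre" ([x, y, z] in m, in world coordinates, good to about 4 mm: the middle of the surface that is visible of it).
The state is a dict: "clock": time; "q": joint angles; "joint_velocities": joint speeds; "joint_torque": joint torques, N m; "position": TCP position; "orientation": TCP orientation; "contact_force": force on the tool from outside, world axes, zero at the start; "wrist_torque": the same for the moment, N m; "finger_gap": opening from 0.0 (shut) to 1.0 (fully open); "grasp_force": force on a finger pad.
Only numpy, scipy, OpenCV 4.12 (cv2) and the standard library are available. Lean on these libraries where they do the work, as an engineer would, in place of code of your own. Each camera call takes 0.05 s, during which the arm holds its last target. There are 200 camera calls.

## Task

Set out the bench for dissolving a sample: stand the steel beaker in the middle of the magnetic stirrer's round white plate and lay the orange cover centred on top of the beaker, and stand the pink weighing cup in the middle of the balance's steel pan. Stand the yellow-capped jar on the teal mat halfway between the middle of the stirrer's plate and the middle of the balance's pan, and the blue-capped jar on the mat straight behind the yellow one (on the side away from the robot, square to the mat) with a clear gap of about 30 mm between the two jars. Leave the red-capped jar where it stands, and let go of everything, upright and at rest.

Things in the scene. Friction and masses are not known exactly. Their poses are not given: they have to be found in the camera images.
- beaker_mid (a point): Open, empty stainless-steel beaker, straight-sided, 66 mm across outside, 85 mm tall, wall 3 mm, about 0.16 kg, standing upright. The point is on its axis, half-way up (42.5 mm above its foot); z up.
- cover_mid (a point): Flat round orange cover for the beaker, a disc 76 mm across and 5 mm thick with a black upright cylindrical knob 24 mm across and 30 mm tall in the middle of its top (35 mm tall in all), about 0.07 kg, lying knob up. Its underside is flat and rests on the beaker's rim. The point is on its axis, half-way up (17.5 mm above its underside); z up.
- cup_mid (a point): Open, empty pink weighing cup, round and straight-sided, 52 mm across, 36 mm tall, wall 3 mm, about 0.05 kg, standing upright. The point is on its axis, half-way up (18 mm above its foot); z up.
- jar_yellow_mid (a point): Closed round jar of amber glass with a white label band and a yellow cap, 46 mm across, 80 mm tall (the cap is the top 18 mm, 44 mm across), about 0.14 kg. The point is on its axis, half-way up (40 mm above its foot); z up.
- jar_blue_mid (a point): Closed round jar of amber glass with a white label band and a blue cap, 46 mm across, 80 mm tall (the cap is the top 18 mm, 44 mm across), about 0.14 kg. The point is on its axis, half-way up (40 mm above its foot); z up.
- jar_red_mid (a point): Closed round jar of amber glass with a white label band and a red cap, 46 mm across, 80 mm tall (the cap is the top 18 mm, 44 mm across), about 0.14 kg. The point is on its axis, half-way up (40 mm above its foot); z up. It is not wanted and stays where it is.
- plate (a point): Magnetic stirrer, fixed: a grey housing 140 mm wide and 135 mm deep (70 mm towards the robot and 65 mm away from it, measured from this point) with two black knobs on its front and a round white ceramic plate 120 mm across on top. The point is the centre of the plate's upper face, 62 mm above the bench; x points roughly away from the robot, z up. It may stand at the left or the right end of the mat.
- pan (a point): Laboratory balance, fixed: an off-white housing 150 mm wide and 135 mm deep (70 mm towards the robot and 65 mm away from it, measured from this point), 50 mm high, with a display along its front and a round steel pan 94 mm across on top. The point is the centre of the pan's upper face, 62 mm above the bench; the pan does not give. x points roughly away from the robot, z up. It stands at the other end of the mat from the stirrer, 350 mm centre to centre.
- mat: Teal bench mat, fixed and paper-thin (under 1 mm, things on it stand at bench height), 240 mm deep and 540 mm wide, with the stirrer and the balance on its two ends. The origin is its centre, on the bench surface (height 0), which lies exactly halfway between the centres of the plate and the pan; x points straight across the mat away from the robot (this is 'behind'), y along it to the robot's left, z up.
Not all that is in view belongs to the job. Of the things like the part that bears cover_mid, leave any that is green; of the rest the larger one is meant. What is shaped like the part that bears jar_blue_mid but green is not meant.

How it is judged:
At the end, for the whole second after the job is handed in: Beaker on plate and cup on pan within 15 mm of centre; cover on the rim within 10 mm of the beaker's axis; yellow jar within 15 mm of the mat's centre; blue jar behind it, 55 to 105 mm centre to centre, within 25 mm of the mat's middle line; all within 0.1 rad of upright, released, at rest (horizontal distance between beaker_mid and plate below 0.015 m and z of beaker_mid in the frame of plate between 0.0365 and 0.0485 m and horizontal distance between cover_mid and beaker_mid below 0.01 m and z of cover_mid in the frame of beaker_mid between 0.054 and 0.066 m and horizontal distance between cup_mid and pan below 0.015 m and z of cup_mid in the frame of pan between 0.012 and 0.024 m and horizontal distance between jar_yellow_mid and mat below 0.015 m and height (world z) of jar_yellow_mid between 0.034 and 0.046 m and horizontal distance between jar_blue_mid and jar_yellow_mid between 0.055 and 0.105 m and y of jar_blue_mid in the frame of mat between -0.025 and 0.025 m and x of jar_blue_mid in the frame of mat above 0.04 m and height (world z) of jar_blue_mid between 0.034 and 0.046 m and angle between each of beaker_mid, cover_mid, cup_mid, jar_yellow_mid, jar_blue_mid's own z axis and vertical below 0.1 rad and linear speed of each of beaker, cover, cup, jar_yellow, jar_blue below 0.02 m/s); the robot touches nothing.
It fails at once if the red-capped jar is moved more than 30 mm (distance of jar_red_mid from where it was at the start of the episode above 0.03 m).
It also fails if it takes over 128 s, if anything falls off the work surface, if the arm or the gripper's body presses on something with over 40 N, if the wrist force passes 120 N, or if a joint passes its speed limit or range.

## Working session

There is one attempt and no reset: what is moved stays moved. The work goes in short steps, Python scripts to look and compute and a tool call to move; the robot and the scene stay as the last step left them, time stands still between calls to the robot, and variables do not carry over. Pictures are saved under pics/ and viewed, at most 14 in all, crops included, and the job is handed in when it is done.

Besides the shell and the picture viewer there is one more tool, called after "Call:" as name(argument=value, ...), one argument or row to a line, values as JSON. send_rows: Moves the arm, as the interface text tells. Its arguments: {"type":"object","properties":{"commands":{"type":"array","items":{"type":"number"}},"jaw":{"type":"number"},"squeeze":{"type":"number"}},"required":["commands"]}

```bash
mkdir -p pics
cat > h.py <<'E'
import numpy as np, cv2
from bench import r, camera, job, search_frame
def world(c,u,v,o=None):
    f=200/np.tan(np.radians(c["fovy"])/2); z=c["z_map"][v,u]
    p=np.stack([(u-c["cx"])/f*z,(v-c["cy"])/f*z,z],-1)
    if "R" in c: return (p-c["t"])@c["R"]
    T=c["tool_from_camera"]; p=p@T[:3,:3].T+T[:3,3]
    return p@np.array(o["orientation"]).T+np.array(o["position"])
def pix(c,X):
    f=200/np.tan(np.radians(c["fovy"])/2); p=c["R"]@np.array(X)+c["t"]
    return (p[:2]/p[2]*f+[c["cx"],c["cy"]]).round().astype(int)
def save(c,n): cv2.imwrite("pics/"+n+".png",c["img"][:,:,::-1])
E
python3 - <<'E'
from h import *
print(r.get_obs())
for n in ["scene","side"]:
    c=camera(n); save(c,n+"0")
    for k in ["beaker_mid","cover_mid","cup_mid","jar_yellow_mid","jar_blue_mid","jar_red_mid","plate","pan","mat"]:
        try:
            for d in search_frame(k,c)[:6]: print(n,k,round(d["p"],2),np.round(d["centre"],3),pix(c,d["centre"]))
        except Exception as e: print(k,e)
E
```

```text
{'clock': 0.0, 'q': array([-1.43218612,  0.33390028,  0.03988661,  1.46628362, -0.01334625,
        1.34330089, -0.05849114]), 'joint_velocities': array([-1.13570242e-03, -1.64734051e-03,  3.18879864e-05, -1.05519323e-03,
       -6.99759979e-04,  1.19088131e-03, -3.21902160e-04]), 'joint_torque': array([ 7.32385979e-04, -6.56363511e+01,  1.33537497e+00, -4.03806746e+01,
       -5.98197919e-02,  4.47864854e-02,  1.89773355e-04]), 'position': array([0.15310774, 0.63152491, 0.40386006]), 'orientation': array([[-9.71854191e-01,  2.35583072e-01, -2.19641867e-04],
       [ 2.35583116e-01,  9.71852867e-01, -1.61260373e-03],
       [-1.66442564e-04, -1.61895961e-03, -9.99998676e-01]]), 'contact_force': array([-0.01144763, -0.67658706, -0.45654257]), 'wrist_torque': array([ 0.00481971, -0.00506529, -0.0051222 ]), 'grasp_force': 0.0, 'finger_gap': 0.9994883666680218}
scene beaker_mid 0.91 [ 0.541 -0.367  0.055] [229 152]
scene cover_mid 0.88 [0.44  0.304 0.004] [420 251]
scene cover_mid 0.71 [ 0.391  0.412 -0.   ] [465 262]
scene cover_mid 0.64 [0.306 0.271 0.003] [435 219]
scene cup_mid 0.91 
[... 369 characters left out ...]
 0.687 -0.004 -0.004] [272 245]
side beaker_mid 0.76 [ 0.535 -0.382  0.047] [383 337]
side cover_mid 0.76 [0.431 0.291 0.002] [276 159]
side cover_mid 0.67 [0.301 0.259 0.003] [236 171]
side cover_mid 0.56 [0.382 0.399 0.003] [256 140]
side cup_mid 0.52 [0.528 0.372 0.021] [300 134]
side jar_yellow_mid 0.74 [0.45  0.134 0.055] [291 178]
side jar_blue_mid 0.95 [ 0.473 -0.012  0.057] [312 213]
side jar_blue_mid 0.7 [ 0.411 -0.084  0.06 ] [295 237]
side jar_blue_mid 0.65 [ 0.627 -0.223  0.051] [396 266]
side jar_red_mid 0.84 [ 0.419 -0.307  0.074] [321 311]
side plate 0.93 [0.618 0.115 0.053] [350 173]
side pan 0.97 [ 0.626 -0.22   0.046] [395 267]
side mat 0.82 [ 0.618 -0.05   0.   ] [367 227]
```

View pics/scene0.png

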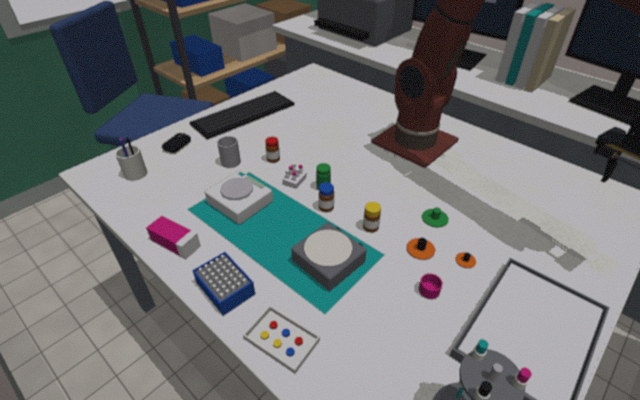

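View pics/side0.png

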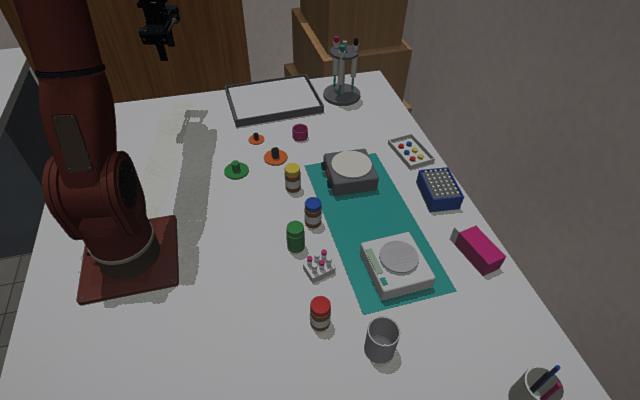

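The scene shows the cover candidates: large orange (420,249), small orange (466,260) and green (435,216), and I choose the large orange. The jars are blue cap (326,197), green cap (323,175, not meant), yellow (372,216) and red (272,150). The beaker is at (229,152), with a pen pot at (131,162), and the cup is at (430,287). The stirrer is at (328,255) and the balance at (238,197). The side view agrees.

```bash
cat > m.py <<'E'
from h import *
from scipy.optimize import least_squares
vv,uu=np.mgrid[0:400,0:640]
def fit(p,R):
    return least_squares(lambda q:np.hypot(p[:,0]-q[0],p[:,1]-q[1])-R,p[:,:2].mean(0),loss="soft_l1",f_scale=.002).x
def cloud(c,o=None):
    P=world(c,uu,vv,o); ok=c["z_map"]>0
    return P[ok],cv2.cvtColor(c["img"],cv2.COLOR_RGB2HSV)[ok]
E
python3 - <<'E'
from m import *
est=dict(beaker=(.53,-.375,.033,0.01,.083),cover=(.435,.297,.012,.012,.04),scover=(.303,.265,.012,.01,.04),cup=(.528,.385,.026,.006,.036),yellow=(.455,.15,.023,.01,.06),blue=(.48,0,.023,.01,.06),red=(.425,-.29,.023,.01,.06))
for n in ["scene","side"]:
    c=camera(n); P,H=cloud(c)
    for k,(x,y,R,a,b) in est.items():
        m=(np.hypot(P[:,0]-x,P[:,1]-y)<.06)&(P[:,2]>a)&(P[:,2]<b+.003)
        print(n,k,m.sum(),fit(P[m],R).round(4), "z",P[m][:,2].max().round(3))
    t=(abs(H[:,0].astype(int)-87)<8)&(H[:,1]>150)&(P[:,2]<.015)&(P[:,2]>-.02)&(P[:,0]>.4)&(P[:,0]<1)
    p=P[t]; lo=np.percentile(p,[.5,99.5],0)
    rect=cv2.minAreaRect((p[:,:2]*1000).astype(np.float32)); print("mat",rect,lo.round(3))
    for k,(x,y,R) in dict(plate=(.63,.14,.06),pan=(.63,-.2,.047)).items():
        m=(np.hypot(P[:,0]-x,P[:,1]-y)<.12)&(abs(P[:,2]-.062)<.005)
        ctr,rad=cv2.minEnclosingCircle((P[m][:,:2]*1000).astype(np.float32)); print(k,ctr,rad,m.sum())
k=camera("scene"); cv2.imwrite("pics/crop.png",cv2.resize(k["img"][130:310,200:490,::-1],(800,497),interpolation=cv2.INTER_CUBIC))
E
```

```text
scene beaker 559 [ 0.5325 -0.3832] z 0.086
scene cover 101 [0.4313 0.3011] z 0.038
scene scover 86 [0.3023 0.2669] z 0.037
scene cup 380 [0.5334 0.3893] z 0.038
scene yellow 244 [0.4564 0.1525] z 0.063
scene blue 222 [0.4809 0.0051] z 0.063
scene red 189 [ 0.4236 -0.2915] z 0.063
mat ((650.6433715820312, -582.6136474609375), (237.23587036132812, 1650.48095703125), 1.4289000034332275) [[ 0.518 -0.282 -0.004]
 [ 0.756  0.242  0.005]]
plate (634.4033813476562, 153.37196350097656) 86.96319580078125 1519
pan (643.536865234375, -199.14498901367188) 47.63356399536133 546
side beaker 1098 [ 0.5295 -0.3868] z 0.086
side cover 72 [0.4298 0.2992] z 0.04
side scover 81 [0.3007 0.2652] z 0.039
side cup 224 [0.5298 0.386 ] z 0.039
side yellow 211 [0.4547 0.1513] z 0.063
side blue 240 [0.4794 0.0036] z 0.063
side red 252 [ 0.4218 -0.2929] z 0.063
mat ((637.1143188476562, -26.97772216796875), (237.88180541992188, 538.4627075195312), 1.3389317989349365) [[ 0.518 -0.295 -0.004]
 [ 0.757  0.231  0.005]]
plate (626.8748168945312, 143.71893310546875) 88.37384796142578 983
pan (641.4046630859375, -202.10548400878906) 48.19198226928711 983
```

View pics/crop.png

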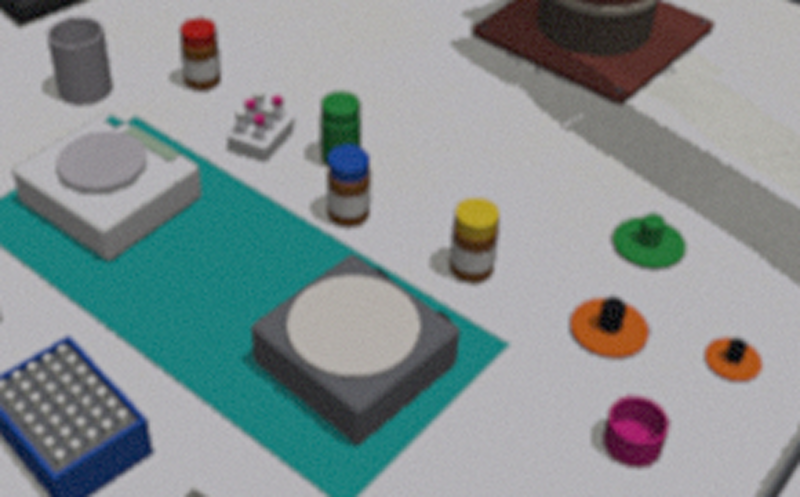

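Call:
send_rows(
  commands=[0.02,-0.032,-0.0035,0,0,1,0.02,-0.032,-0.0035,0,0,1,0.02,-0.032,-0.0035,0,0,1,0.02,-0.032,-0.0035,0,0,1,0.02,-0.032,-0.0035,0,0,1,0.02,-0.032,-0.0035,0,0,1,0.02,-0.032,-0.0035,0,0,1,0.02,-0.032,-0.0035,0,0,1,0.02,-0.032,-0.0035,0,0,1,0.02,-0.032,-0.0035,0,0,1,0.02,-0.032,-0.0035,0,0,1,0.02,-0.032,-0.0035,0,0,1,0.02,-0.032,-0.0035,0,0,1,0.02,-0.032,-0.0035,0,0,1,0.02,-0.032,-0.0035,0,0,1,0,0,0,0,0,0,0,0,0,0,0,0],
  jaw=-1,
  squeeze=15,
)

```text
clock: 3.28
position: [0.4529, 0.1521, 0.3523]
orientation: [[-1.0, -0.024, -0.0], [-0.024, 1.0, 0.0], [0.0, 0.0, -1.0]]
contact_force: [-0.4, 0.8, -0.6]
finger_gap: 1.002
grasp_force: 0.0
```

Run:
```python
from m import *
o=r.get_obs(); c=camera("wrist"); save(c,"w1"); P,H=cloud(c,o)
print(o["position"],o["orientation"],o["q"].round(2),o["clock"])
for k,(x,y,R,a,b) in dict(yellow=(.455,.15,.023,.01,.06),blue=(.48,0.005,.023,.01,.06)).items():
    for t in (0,.068):
        m=(np.hypot(P[:,0]-x,P[:,1]-y)<.04)&(P[:,2]>a+t)&(P[:,2]<b+t)
        if m.sum()>20: print(k,m.sum(),fit(P[m],R),P[m].mean(0),P[m][:,2].max())
```

```text
[0.45290202 0.15213953 0.35233425] [[-9.99714665e-01 -2.38868258e-02 -9.15331843e-05]
 [-2.38868567e-02  9.99714606e-01  3.52458977e-04]
 [ 8.30879351e-05  3.54544848e-04 -9.99999934e-01]] [-0.88  0.    0.47  1.96 -0.    1.18  1.18] 3.275
yellow 438 [0.45480928 0.15108698] [0.43580621 0.15062785 0.0402696 ] 0.05997220513788676
yellow 1876 [0.46693359 0.15125719] [0.45385477 0.15106302 0.07984778] 0.08176889627242284
blue 1137 [0.47913913 0.00343048] [0.4679116  0.01804096 0.03818702] 0.059979329713537644
blue 1782 [0.4906946  0.00724647] [0.47805252 0.00434247 0.0798229 ] 0.08167234620042069
```

View pics/w1.png

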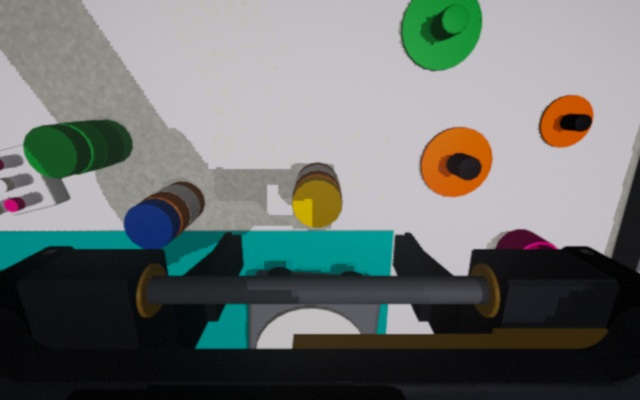

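The wrist view confirms the yellow cap at (317,200), centred between the fingers, with the blue cap at (150,223).

Call:
send_rows(
  commands=[0.001,-0.001,-0.028,0,0,0,0,0,-0.028,0,0,0,0,0,-0.028,0,0,0,0,0,-0.028,0,0,0,0,0,-0.026,0,0,0,0,0,0,0,0,0],
)

```text
clock: 4.08
position: [0.453, 0.1513, 0.2129]
orientation: [[-1.0, -0.026, -0.003], [-0.026, 1.0, -0.002], [0.003, -0.002, -1.0]]
contact_force: [0.6, 0.3, -0.1]
finger_gap: 1.001
grasp_force: 0.0
```

Call:
send_rows(
  commands=[0,0,0,0,0,0,0,0,0,0,0,0,0,0,0,0,0,0,0,0,0,0,0,0,0,0,0,0,0,0,0,0,0,0,0,0],
  jaw=1,
  squeeze=20,
)

```text
clock: 4.82
position: [0.4542, 0.1508, 0.2144]
orientation: [[-1.0, -0.024, 0.0], [-0.024, 1.0, 0.0], [-0.0, 0.0, -1.0]]
contact_force: [-0.7, 0.9, 2.2]
finger_gap: 0.523
grasp_force: 20.0
```

Call:
send_rows(
  commands=[0,0,0.03,0,0,0,0,0,0.04,0,0,0,0,0,0.04,0,0,0,0,0,0.02,0,0,0,0.023,-0.0225,0,0,0,0,0.023,-0.0225,0,0,0,0,0.023,-0.022,0,0,0,0,0.023,-0.022,0,0,0,0,0.023,-0.022,0,0,0,0,0.023,-0.022,0,0,0,0,0.023,-0.022,0,0,0,0,0.023,-0.022,0,0,0,0,0,0,0,0,0,0,0,0,-0.035,0,0,0,0,0,-0.035,0,0,0,0,0,-0.03,0,0,0,0,0,-0.02,0,0,0,0,0,-0.009,0,0,0,0,0,0,0,0,0],
)

```text
clock: 7.2
position: [0.6383, -0.0261, 0.2156]
orientation: [[-1.0, -0.024, 0.0], [-0.024, 1.0, 0.0], [-0.0, 0.0, -1.0]]
contact_force: [-0.4, 0.1, -1.6]
finger_gap: 0.52
grasp_force: 20.0
```

Call:
send_rows(
  commands=[0,0,-0.001,0,0,0,0,0,0,0,0,0,0,0,0,0,0,0,0,0,0,0,0,0,0,0,0,0,0,0],
  jaw=-1,
)

```text
clock: 7.82
position: [0.6381, -0.0263, 0.2143]
orientation: [[-1.0, -0.024, 0.0], [-0.024, 1.0, -0.0], [-0.0, -0.0, -1.0]]
contact_force: [-0.4, 0.5, 0.3]
finger_gap: 0.971
grasp_force: 0.0
```

Call:
send_rows(
  commands=[0,0,0.02,0,0,0,0,0,0.04,0,0,0,0,0,0.04,0,0,0,-0.032,0.006,0,0,0,0,-0.032,0.006,0,0,0,0,-0.032,0.006,0,0,0,0,-0.032,0.006,0,0,0,0,-0.032,0.006,0,0,0,0,0,0,0,0,0,0,0,0,0,0,0,0],
)

```text
clock: 9.07
position: [0.4788, 0.0035, 0.3154]
orientation: [[-1.0, -0.024, 0.002], [-0.024, 1.0, 0.001], [-0.002, 0.001, -1.0]]
contact_force: [0.0, -0.4, -0.2]
finger_gap: 1.0
grasp_force: 0.0
```

Run:
```python
from m import *
o=r.get_obs(); c=camera("wrist"); P,H=cloud(c,o)
print(o["position"],o["clock"])
for k,(x,y) in dict(blue=(.479,0.004)).items():
        m=(np.hypot(P[:,0]-x,P[:,1]-y)<.04)&(P[:,2]>.076)&(P[:,2]<.09)
        print(k,m.sum(),P[m].mean(0))
c=camera("side");P,H=cloud(c); m=(np.hypot(P[:,0]-.638,P[:,1]+.026)<.05)&(P[:,2]>.01)&(P[:,2]<.06);print(fit(P[m],.023),P[m][:,2].max())
```

```text
[0.47880932 0.00350715 0.31538498] 9.075
blue 2537 [0.47771953 0.00352408 0.07980947]
[ 0.63919585 -0.02639097] 0.059953222529623144
```

Blue is in line; descend, grip, and carry it over.

Call:
send_rows(
  commands=[0,0,-0.03,0,0,0,0,0,-0.03,0,0,0,0,0,-0.03,0,0,0,0,0,-0.01,0,0,0,0,0,0,0,0,0],
)

```text
clock: 9.8
position: [0.4784, 0.0034, 0.2141]
orientation: [[-1.0, -0.023, -0.001], [-0.023, 1.0, -0.001], [0.001, -0.001, -1.0]]
contact_force: [0.0, 0.7, -0.4]
finger_gap: 1.001
grasp_force: 0.0
```

Call:
send_rows(
  commands=[0,0,0,0,0,0,0,0,0,0,0,0,0,0,0,0,0,0,0,0,0,0,0,0,0,0,0,0,0,0,0,0,0,0,0,0],
  jaw=1,
)

```text
clock: 10.55
position: [0.4782, 0.0038, 0.2143]
orientation: [[-1.0, -0.024, 0.0], [-0.024, 1.0, 0.0], [-0.0, 0.0, -1.0]]
contact_force: [-0.4, 0.3, 2.1]
finger_gap: 0.523
grasp_force: 20.0
```

Call:
send_rows(
  commands=[0,0,0.03,0,0,0,0,0,0.04,0,0,0,0,0,0.04,0,0,0,0,0,0.02,0,0,0,0.0295,-0.0035,0,0,0,0,0.0295,-0.0035,0,0,0,0,0.0295,-0.0035,0,0,0,0,0.0295,-0.0035,0,0,0,0,0.0295,-0.0035,0,0,0,0,0.0295,-0.0035,0,0,0,0,0.0295,-0.0035,0,0,0,0,0.0295,-0.0035,0,0,0,0,0,0,0,0,0,0,0,0,-0.035,0,0,0,0,0,-0.035,0,0,0,0,0,-0.03,0,0,0,0,0,-0.02,0,0,0,0,0,-0.009,0,0,0,0,0,0,0,0,0],
)

```text
clock: 12.92
position: [0.7143, -0.0243, 0.2157]
orientation: [[-1.0, -0.024, 0.001], [-0.024, 1.0, -0.0], [-0.001, -0.0, -1.0]]
contact_force: [0.9, -0.4, -1.9]
finger_gap: 0.524
grasp_force: 20.0
```

Call:
send_rows(
  commands=[0,0,-0.001,0,0,0,0,0,0,0,0,0,0,0,0,0,0,0,0,0,0,0,0,0,0,0,0,0,0,0],
  jaw=-1,
)

```text
clock: 13.55
position: [0.7141, -0.0243, 0.2143]
orientation: [[-1.0, -0.024, 0.0], [-0.024, 1.0, -0.0], [-0.0, -0.0, -1.0]]
contact_force: [0.2, 0.2, -0.6]
finger_gap: 0.965
grasp_force: 0.0
```

Call:
send_rows(
  commands=[0,0,0.02,0,0,0,0,0,0.04,0,0,0,0,0,0.04,0,0,0,0,0,0.02,0,0,0,-0.018,-0.036,0,0,0,0,-0.018,-0.036,0,0,0,0,-0.018,-0.036,0,0,0,0,-0.018,-0.036,0,0,0,0,-0.018,-0.036,0,0,0,0,-0.018,-0.036,0,0,0,0,-0.018,-0.036,0,0,0,0,-0.018,-0.036,0,0,0,0,-0.018,-0.036,0,0,0,0,-0.02,-0.036,0,0,0,0,0,0,0,0,0,0,0,0,0,0,0,0],
)

```text
clock: 15.55
position: [0.5324, -0.3838, 0.3341]
orientation: [[-1.0, -0.024, 0.0], [-0.024, 1.0, 0.001], [-0.0, 0.001, -1.0]]
contact_force: [0.3, 0.7, 0.2]
finger_gap: 0.996
grasp_force: 0.0
```

Run:
```python
from m import *
o=r.get_obs(); c=camera("wrist"); save(c,"w2"); P,H=cloud(c,o)
print(o["position"],o["q"].round(2),o["clock"])
m=(np.hypot(P[:,0]-.531,P[:,1]+.385)<.045)&(P[:,2]>.076)&(P[:,2]<.095)
print(m.sum(),cv2.minEnclosingCircle((P[m][:,:2]*1000).astype(np.float32)),fit(P[m],.0315))
c=camera("side");P,H=cloud(c)
for x,y in((.638,-.026),(.714,-.024)):
    m=(np.hypot(P[:,0]-x,P[:,1]-y)<.038)&(P[:,2]>.01)&(P[:,2]<.06);print(fit(P[m],.023))
```

```text
[ 0.53240179 -0.38381873  0.33410814] [ 0.    0.47  0.75  1.57 -0.34  1.24  2.41] 15.55
1398 ((530.0881958007812, -385.4524841308594), 33.00897979736328) [ 0.52933026 -0.38539984]
[ 0.63925289 -0.02658034]m.py:5: RuntimeWarning: Mean of empty slice.
  return least_squares(lambda q:np.hypot(p[:,0]-q[0],p[:,1]-q[1])-R,p[:,:2].mean(0),loss="soft_l1",f_scale=.002).x
  ret = um.true_divide(
Traceback (most recent call last):
  File "m.py", line 5, in fit
    return least_squares(lambda q:np.hypot(p[:,0]-q[0],p[:,1]-q[1])-R,p[:,:2].mean(0),loss="soft_l1",f_scale=.002).x
           ~~~~~~~~~~~~~^^^^^^^^^^^^^^^^^^^^^^^^^^^^^^^^^^^^^^^^^^^^^^^^^^^^^^^^^^^^^^^^^^^^^^^^^^^^^^^^^^^^^^^^^^
ValueError: Initial guess is outside of provided bounds
```

View pics/w2.png

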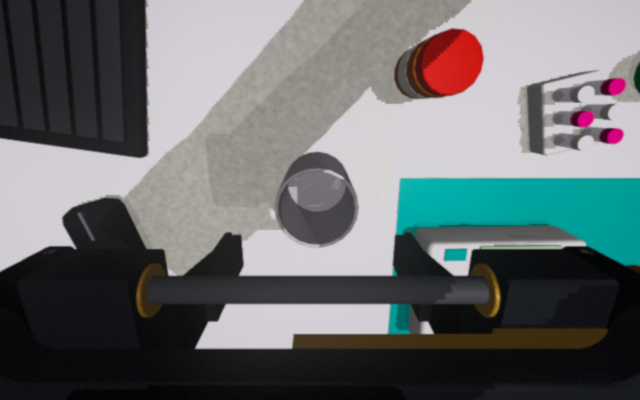

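The beaker stands at (316,208) between the fingers, and the red jar at (445,62) is clear.

Call:
send_rows(
  commands=[-0.0025,-0.0015,-0.03,0,0,0,0,0,-0.03,0,0,0,0,0,-0.03,0,0,0,0,0,-0.025,0,0,0,0,0,0,0,0,0],
)

```text
clock: 16.27
position: [0.5299, -0.3841, 0.2174]
orientation: [[-1.0, -0.026, -0.003], [-0.026, 1.0, 0.002], [0.003, 0.002, -1.0]]
contact_force: [0.6, 0.1, 0.9]
finger_gap: 1.001
grasp_force: 0.0
```

Call:
send_rows(
  commands=[0,0,0,0,0,0,0,0,0,0,0,0,0,0,0,0,0,0,0,0,0,0,0,0,0,0,0,0,0,0],
  jaw=1,
)

```text
clock: 16.9
position: [0.5299, -0.3859, 0.2202]
orientation: [[-1.0, -0.024, 0.001], [-0.024, 1.0, -0.0], [-0.001, -0.0, -1.0]]
contact_force: [-1.1, 1.2, 6.8]
finger_gap: 0.758
grasp_force: 20.0
```

Call:
send_rows(
  commands=[0,0,0.03,0,0,0,0,0,0.04,0,0,0,0,0,0.04,0,0,0,0,0,0.04,0,0,0,0.008,0.041,0,0,0,0,0.008,0.041,0,0,0,0,0.008,0.041,0,0,0,0,0.008,0.041,0,0,0,0,0.008,0.041,0,0,0,0,0.008,0.041,0,0,0,0,0.008,0.041,0,0,0,0,0.008,0.041,0,0,0,0,0.008,0.041,0,0,0,0,0.008,0.041,0,0,0,0,0.008,0.041,0,0,0,0,0.008,0.041,0,0,0,0,0.008,0.043,0,0,0,0,0,0,0,0,0,0,0,0,0,0,0,0],
)

```text
clock: 19.27
position: [0.6336, 0.1485, 0.369]
orientation: [[-1.0, -0.024, -0.0], [-0.024, 1.0, -0.001], [0.0, -0.001, -1.0]]
contact_force: [-0.4, -1.0, -1.9]
finger_gap: 0.755
grasp_force: 20.0
```

Run:
```python
from m import *
c=camera("scene"); save(c,"scene2"); P,H=cloud(c)
for x,y in((.638,-.026),(.714,-.024)):
    m=(np.hypot(P[:,0]-x,P[:,1]-y)<.035)&(P[:,2]>.01)&(P[:,2]<.06);print(m.sum(),fit(P[m],.023))
```

```text
230 [ 0.64077632 -0.0254672 ]
242 [ 0.71720367 -0.02342243]
```

View pics/scene2.png

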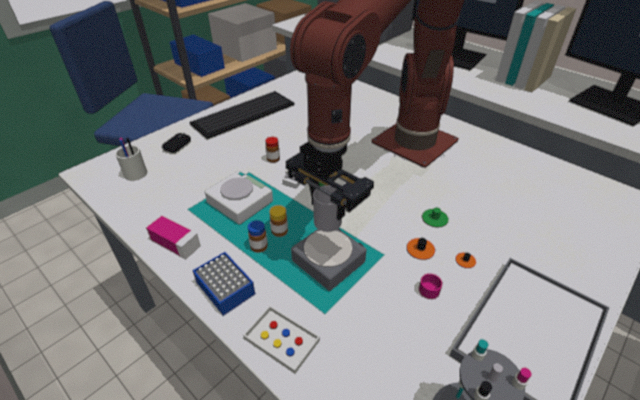

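Both jars stand at (278,222) and (257,237), and the beaker is held above the plate at (325,205). Lowering it.

Call:
send_rows(
  commands=[0,0.0005,-0.03,0,0,0,0,0,-0.03,0,0,0,0,0,-0.015,0,0,0,0,0,-0.008,0,0,0,0,0,-0.004,0,0,0,0,0,0,0,0,0],
)

```text
clock: 20.08
position: [0.6339, 0.1496, 0.2829]
orientation: [[-1.0, -0.024, 0.001], [-0.024, 1.0, 0.0], [-0.001, 0.0, -1.0]]
contact_force: [-0.0, -0.9, -1.1]
finger_gap: 0.756
grasp_force: 20.0
```

Call:
send_rows(
  commands=[0,0,-0.001,0,0,0,0,0,0,0,0,0,0,0,0,0,0,0,0,0,0,0,0,0,0,0,0,0,0,0],
  jaw=-1,
)

```text
clock: 20.7
position: [0.6336, 0.1497, 0.2813]
orientation: [[-1.0, -0.024, 0.0], [-0.024, 1.0, 0.0], [-0.0, 0.0, -1.0]]
contact_force: [-0.5, 0.7, -0.6]
finger_gap: 1.001
grasp_force: 0.0
```

Call:
send_rows(
  commands=[0,0,0.03,0,0,0,0,0,0.04,0,0,0,0,0,0.03,0,0,0,-0.0145,0.034,0,0,0,0,-0.0145,0.034,0,0,0,0,-0.0145,0.034,0,0,0,0,-0.0145,0.034,-0.01,0,0,0,-0.0145,0.034,-0.02,0,0,0,-0.0145,0.034,-0.03,0,0,0,-0.0145,0.034,-0.04,0,0,0,0,0,0,0,0,0,0,0,0,0,0,0],
)

```text
clock: 22.2
position: [0.5326, 0.3872, 0.2815]
orientation: [[-1.0, -0.024, 0.001], [-0.024, 1.0, -0.001], [-0.001, -0.001, -1.0]]
contact_force: [0.8, -0.3, 0.4]
finger_gap: 0.999
grasp_force: 0.0
```

Run:
```python
from m import *
o=r.get_obs(); c=camera("wrist"); P,H=cloud(c,o)
print(o["position"],o["q"].round(2),o["clock"])
def enc(x,y,a,b,R):
    m=(np.hypot(P[:,0]-x,P[:,1]-y)<R)&(P[:,2]>a)&(P[:,2]<b)
    print(m.sum(),cv2.minEnclosingCircle((P[m][:,:2]*1000).astype(np.float32)),P[m].mean(0))
enc(.531,.387,.032,.045,.035)
enc(.430,.300,.03,.04,.02)
c=camera("side"); P,H=cloud(c); enc(.632,.149,.142,.155,.05)
c=camera("scene"); P,H=cloud(c); enc(.632,.149,.142,.155,.05)
for k in (0,1):
  m=(np.hypot(P[:,0]-.632,P[:,1]-.149)<.1)&(abs(P[:,2]-.062)<.004)&(H[:,2]>130)
  print("plate",cv2.minEnclosingCircle((P[m][:,:2]*1000).astype(np.float32)))
  c=camera("side"); P,H=cloud(c)
```

```text
[0.53256474 0.38716843 0.28153598] [-1.06  0.47  0.49  1.6  -0.23  1.13  1.07] 22.2
871 ((529.6815795898438, 387.6374206542969), 26.077302932739258) [0.52985792 0.38752324 0.03531792]
1056 ((429.280517578125, 299.6303405761719), 11.97359561920166) [0.42925474 0.30036866 0.03458739]
103 ((634.6715087890625, 148.2610321044922), 34.96905517578125) [0.63424646 0.14819073 0.14545077]
145 ((635.9794311523438, 151.7541046142578), 33.89450454711914) [0.63598761 0.1512563  0.14548802]
plate ((632.4191284179688, 150.39231872558594), 61.67073059082031)
plate ((631.7586669921875, 147.3585968017578), 59.615779876708984)
```

Call:
send_rows(
  commands=[-0.0025,0,-0.03,0,0,0,0,0,-0.03,0,0,0,0,0,-0.02,0,0,0,0,0,-0.011,0,0,0,0,0,0,0,0,0,0,0,0,0,0,0],
)

```text
clock: 23.2
position: [0.5301, 0.3878, 0.1913]
orientation: [[-1.0, -0.024, 0.001], [-0.024, 1.0, 0.001], [-0.001, 0.001, -1.0]]
contact_force: [-0.5, -0.2, 1.5]
finger_gap: 0.996
grasp_force: 0.0
```

Call:
send_rows(
  commands=[0,0,0,0,0,0,0,0,0,0,0,0,0,0,0,0,0,0,0,0,0,0,0,0,0,0,0,0,0,0,0,0,0,0,0,0],
  jaw=1,
  squeeze=12,
)

```text
clock: 23.95
position: [0.5296, 0.3877, 0.1903]
orientation: [[-1.0, -0.024, -0.0], [-0.024, 1.0, -0.0], [0.0, -0.0, -1.0]]
contact_force: [0.2, -0.1, 0.7]
finger_gap: 0.597
grasp_force: 12.0
```

Call:
send_rows(
  commands=[0,0,0.02,0,0,0,0,0,0.045,0,0,0,0,0,0.045,0,0,0,0,0,0.045,0,0,0,0,0,0.045,0,0,0,0.008,-0.042,0,0,0,0,0.008,-0.042,0,0,0,0,0.008,-0.042,0,0,0,0,0.008,-0.042,0,0,0,0,0.008,-0.042,0,0,0,0,0.008,-0.042,0,0,0,0,0.008,-0.042,0,0,0,0,0.008,-0.042,0,0,0,0,0.008,-0.042,0,0,0,0,0.008,-0.042,0,0,0,0,0.008,-0.042,0,0,0,0,0.008,-0.042,0,0,0,0,0.008,-0.042,0,0,0,0,0.008,-0.042,0,0,0,0],
)

```text
clock: 26.32
position: [0.6416, -0.2017, 0.3918]
orientation: [[-1.0, -0.024, 0.001], [-0.024, 1.0, 0.0], [-0.001, 0.0, -1.0]]
contact_force: [0.5, 0.3, -0.7]
finger_gap: 0.59
grasp_force: 12.0
```

Run:
```python
from m import *
o=r.get_obs(); print(o["position"],o["finger_gap"],o["clock"])
for n in("scene","side"):
  c=camera(n); P,H=cloud(c)
  m=(np.hypot(P[:,0]-.6425,P[:,1]+.2)<.07)&(abs(P[:,2]-.062)<.005)
  print("pan",m.sum(),cv2.minEnclosingCircle((P[m][:,:2]*1000).astype(np.float32)))
```

```text
[ 0.64159512 -0.20167958  0.39180355] 0.5901661243439439 26.325
pan 543 ((642.3936767578125, -198.94839477539062), 49.287269592285156)
pan 985 ((640.7200927734375, -201.61865234375), 48.19758605957031)
```

Call:
send_rows(
  commands=[0,0.001,-0.04,0,0,0,0,0,-0.04,0,0,0,0,0,-0.03,0,0,0,0,0,-0.018,0,0,0,0,0,-0.008,0,0,0,0,0,-0.001,0,0,0,0,0,0,0,0,0],
)

```text
clock: 27.3
position: [0.642, -0.1995, 0.2544]
orientation: [[-1.0, -0.024, 0.002], [-0.024, 1.0, -0.0], [-0.002, -0.0, -1.0]]
contact_force: [0.1, 0.3, -0.1]
finger_gap: 0.592
grasp_force: 12.0
```

Call:
send_rows(
  commands=[0,0,0,0,0,0,0,0,0,0,0,0,0,0,0,0,0,0,0,0,0,0,0,0],
  jaw=-1,
)

```text
clock: 27.8
position: [0.6416, -0.1994, 0.2533]
orientation: [[-1.0, -0.024, 0.0], [-0.024, 1.0, -0.0], [-0.0, -0.0, -1.0]]
contact_force: [-0.4, 0.6, -0.1]
finger_gap: 0.952
grasp_force: 0.0
```

Call:
send_rows(
  commands=[0,0,0.02,0,0,0,0,0,0.045,0,0,0,0,0,0.045,0,0,0,0,0,0.045,0,0,0,-0.0165,0.038,0,0,0,0,-0.0165,0.038,0,0,0,0,-0.0165,0.038,0,0,0,0,-0.0165,0.038,0,0,0,0,-0.0165,0.038,0,0,0,0,-0.0165,0.039,0,0,0,0,-0.0165,0.039,0,0,0,0,-0.0165,0.039,0,0,0,0,-0.0165,0.039,0,0,0,0,-0.0165,0.039,0,0,0,0,-0.0165,0.039,0,0,0,0,-0.0165,0.039,-0.04,0,0,0,-0.0145,0.038,-0.04,0,0,0,0,0,-0.04,0,0,0,0,0,0,0,0,0,0,0,0,0,0,0],
)

```text
clock: 30.3
position: [0.4301, 0.3014, 0.2904]
orientation: [[-1.0, -0.022, 0.002], [-0.022, 1.0, 0.001], [-0.002, 0.001, -1.0]]
contact_force: [-0.1, 0.0, 1.0]
finger_gap: 0.997
grasp_force: 0.0
```

Run:
```python
from m import *
o=r.get_obs(); c=camera("wrist"); save(c,"w3"); P,H=cloud(c,o)
print(o["position"],o["q"].round(2),o["clock"])
def enc(x,y,a,b,R):
    m=(np.hypot(P[:,0]-x,P[:,1]-y)<R)&(P[:,2]>a)&(P[:,2]<b)
    print(m.sum(),cv2.minEnclosingCircle((P[m][:,:2]*1000).astype(np.float32)),P[m].mean(0))
enc(.430,.300,.03,.04,.02)
for n in("scene","side"):
  c=camera(n); P,H=cloud(c); enc(.6425,-.2,.092,.105,.05); enc(.634,.15,.142,.155,.05)
```

```text
[0.43014075 0.30136053 0.29043826] [-1.08  0.18  0.43  1.93 -0.08  1.05  0.98] 30.3
663 ((428.99169921875, 299.2176208496094), 11.962592124938965) [0.42813446 0.29933877 0.03461398]
82 ((644.5686645507812, -197.30206298828125), 27.806245803833008) [ 0.64573469 -0.19651142  0.09590069]
139 ((635.6964111328125, 152.4613800048828), 34.777442932128906) [0.63649863 0.15086374 0.14578695]
119 ((642.7234497070312, -200.6066131591797), 26.676321029663086) [ 0.643097   -0.20125625  0.09627834]
107 ((632.4515380859375, 148.61703491210938), 35.25681686401367) [0.63368526 0.14785295 0.14536235]
```

View pics/w3.png

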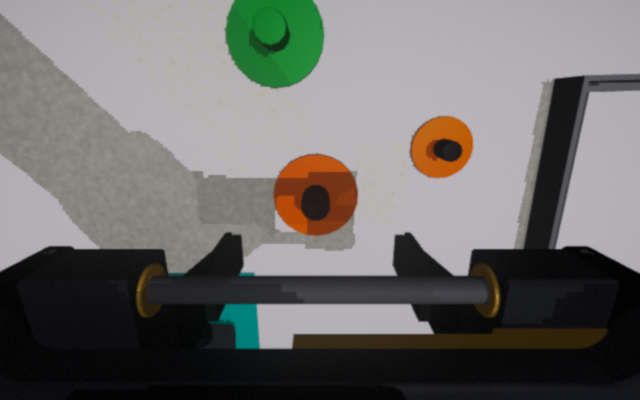

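The large orange cover is at (316,195) under the fingers; the small one (441,148) and the green one (275,38) are clear. Descend.

Call:
send_rows(
  commands=[-0.001,-0.0015,-0.03,0,0,0,0,0,-0.03,0,0,0,0,0,-0.025,0,0,0,0,0,-0.014,0,0,0,0,0,0,0,0,0,0,0,0,0,0,0],
)

```text
clock: 31.2
position: [0.4286, 0.3005, 0.1904]
orientation: [[-1.0, -0.024, 0.001], [-0.024, 1.0, 0.001], [-0.001, 0.001, -1.0]]
contact_force: [-0.4, -0.3, -0.0]
finger_gap: 1.0
grasp_force: 0.0
```

Call:
send_rows(
  commands=[0,0,0,0,0,0,0,0,0,0,0,0,0,0,0,0,0,0,0,0,0,0,0,0,0,0,0,0,0,0,0,0,0,0,0,0,0,0,0,0,0,0,0,0,0,0,0,0],
  jaw=1,
  squeeze=20,
)

```text
clock: 32.2
position: [0.4281, 0.3002, 0.1892]
orientation: [[-1.0, -0.024, -0.0], [-0.024, 1.0, -0.0], [0.0, -0.0, -1.0]]
contact_force: [-0.4, -0.2, -0.5]
finger_gap: 0.266
grasp_force: 20.0
```

Call:
send_rows(
  commands=[0,0,0.03,0,0,0,0,0,0.045,0,0,0,0,0,0.045,0,0,0,0,0,0.045,0,0,0,0,0,0.045,0,0,0,0.0295,-0.0215,0,0,0,0,0.0295,-0.0215,0,0,0,0,0.0295,-0.0215,0,0,0,0,0.0295,-0.0215,0,0,0,0,0.0295,-0.0215,0,0,0,0,0.0295,-0.0215,0,0,0,0,0.0285,-0.0215,0,0,0,0,0,0,-0.03,0,0,0,0,0,-0.02,0,0,0,0,0,0,0,0,0,0,0,0,0,0,0],
)

```text
clock: 34.2
position: [0.6336, 0.1502, 0.3501]
orientation: [[-1.0, -0.025, 0.001], [-0.025, 1.0, 0.0], [-0.001, 0.0, -1.0]]
contact_force: [0.2, 0.8, -0.6]
finger_gap: 0.272
grasp_force: 20.0
```

Run:
```python
from m import *
o=r.get_obs(); print(o["position"])
c=camera("side"); P,H=cloud(c); cv2.imwrite("pics/s3.png",cv2.resize(c["img"][60:260,260:460,::-1],(600,600)))
for n in("side","scene"):
  c=camera(n);P,H=cloud(c)
  m=(np.hypot(P[:,0]-.634,P[:,1]-.15)<.06)
  a=m&(P[:,2]>.075)&(P[:,2]<.135); b=m&(P[:,2]>.155)&(P[:,2]<.175)&(H[:,0]<18)&(H[:,1]>120)
  print(n,a.sum(),fit(P[a],.033),b.sum(),P[b][:,2].min(),cv2.minEnclosingCircle((P[b][:,:2]*1000).astype(np.float32)))
```

```text
[0.63361358 0.15018197 0.35012047]
side 426 [0.63416922 0.14922876] 226 0.16003090626405217 ((634.3239135742188, 145.61573791503906), 37.61187744140625)
scene 501 [0.63594977 0.15073296] 360 0.16282475076886485 ((638.6087036132812, 152.8513641357422), 37.373172760009766)
```

View pics/s3.png

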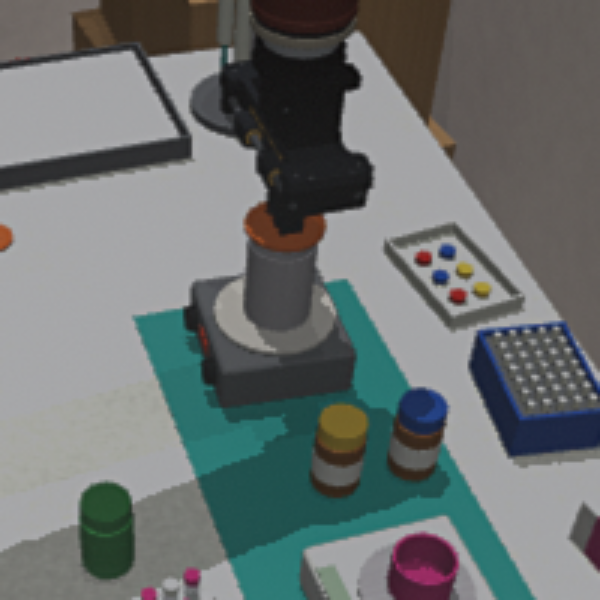

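The cover hangs level just above the beaker, centred at about (285,225). Lower and release.

Call:
send_rows(
  commands=[0,0,-0.006,0,0,0,0,0,-0.004,0,0,0,0,0,-0.003,0,0,0,0,0,0,0,0,0,0,0,0,0,0,0],
)

```text
clock: 34.98
position: [0.6337, 0.1496, 0.3363]
orientation: [[-1.0, -0.024, 0.0], [-0.024, 1.0, -0.0], [-0.0, -0.0, -1.0]]
contact_force: [-0.0, -0.4, 0.6]
finger_gap: 0.264
grasp_force: 20.0
```

Call:
send_rows(
  commands=[0,0,-0.0005,0,0,0,0,0,0,0,0,0,0,0,0,0,0,0,0,0,0,0,0,0,0,0,0,0,0,0],
  jaw=-1,
)

```text
clock: 35.6
position: [0.6336, 0.1497, 0.3357]
orientation: [[-1.0, -0.024, -0.0], [-0.024, 1.0, -0.0], [0.0, -0.0, -1.0]]
contact_force: [-0.7, 0.0, 0.3]
finger_gap: 0.75
grasp_force: 0.0
```

Call:
send_rows(
  commands=[0,0,0.02,0,0,0,0,0,0.03,0,0,0,0,0,0.04,0,0,0,0,0,0.04,0,0,0,-0.03,0.03,0,0,0,0,-0.03,0.03,0,0,0,0,-0.03,0.03,0,0,0,0,-0.03,0.03,0,0,0,0,-0.03,0.03,0,0,0,0,0,0,0,0,0,0,0,0,0,0,0,0],
)

```text
clock: 36.98
position: [0.484, 0.299, 0.4669]
orientation: [[-1.0, -0.024, 0.001], [-0.024, 1.0, 0.001], [-0.001, 0.001, -1.0]]
contact_force: [-0.2, 0.3, 0.4]
finger_gap: 0.998
grasp_force: 0.0
```

Run:
```python
from m import *
for n in("side","scene"):
  c=camera(n);P,H=cloud(c)
  if n=="scene": cv2.imwrite("pics/s4.png",cv2.resize(c["img"][130:310,180:470,::-1],(800,497)))
  m=(np.hypot(P[:,0]-.634,P[:,1]-.15)<.06)
  a=m&(P[:,2]>.075)&(P[:,2]<.135); b=m&(P[:,2]>.14)&(P[:,2]<.165)&(H[:,0]<18)&(H[:,1]>120); k=m&(P[:,2]>.16)&(P[:,2]<.185)
  print(n,fit(P[a],.033),b.sum(),cv2.minEnclosingCircle((P[b][:,:2]*1000).astype(np.float32)),fit(P[k],.012),P[k][:,2].max())
```

```text
side [0.6343763  0.14953861] 284 ((635.1873779296875, 147.32423400878906), 38.43627166748047) [0.63514871 0.14936065] 0.1847757716068736
scene [0.63573548 0.15064113] 477 ((637.6370239257812, 151.9002227783203), 38.473472595214844) [0.63645399 0.15067596] 0.18488835819159594
```

View pics/s4.png

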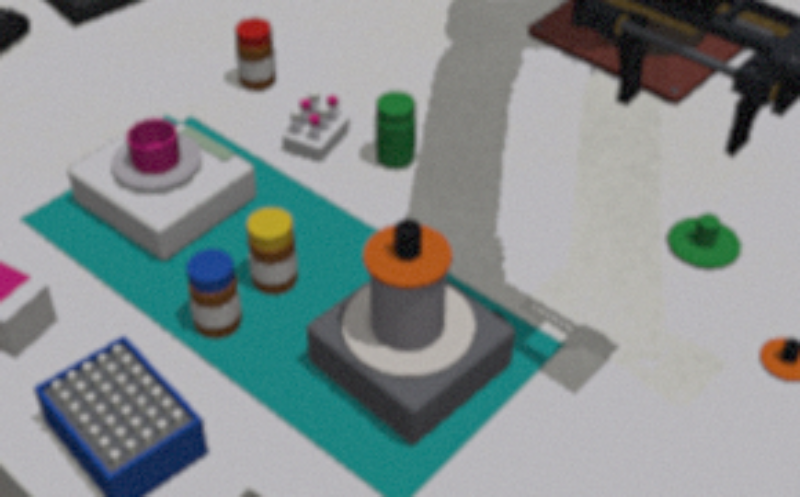

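The cover is centred on the beaker at (408,255), the cup is on the pan at (153,145), and the jars are in line at (272,250) and (213,293).

```bash
python3 -c "
from bench import job
print(job.hand_in())"
```

```text
the job is handed in; nothing more can be done
None
```

I handed the job in at about 37 s: covered beaker on the stirrer plate, cup on the pan, yellow and blue jars in line on the mat, red jar not touched, everything released. By camera each is within a few mm of its target, but the hand-in gave no pass/fail result.

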